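# Count two mould colonies with the counting pen

## Robot

A 6-joint arm with a two-finger parallel gripper is mounted at the origin on the work surface. World frame = base frame: x ahead of the robot, y to its left, z up, the work surface at z = 0. Lengths are in m, angles in rad, forces in N, time in s.
With the tool pointing down it reaches from about 0.25 to 0.775 m from the base axis. Payload 8.9 kg.
Tool frame: the origin (TCP) lies midway between the tips of the shut fingers; the grasp point (between the pads) lies hold_point_z behind it (hold_point_z is the distance from the TCP to the grasp point, in m); z points along the fingers, y is the line along which they close (so a half turn about z gives the same grasp; the last joint's range is limited). The gripper opens to 85 mm and grips with 20 to 120 N. Pads are 22 mm wide; open, the fingers measure 114 mm over their backs; the gripper's body (76 mm by 85 mm) begins 54 mm behind the grasp point. The pads swing forward as they close: fully open they stand 13 mm farther back than shut.
Start: joints at [1.095, 0.291, -0.153, 1.127, 0, 1.431], TCP at [0.173, 0.496, 0.231] pointing down, gripper open.
Joint ranges: [-2.52, 2.52], [-0.91, 1.74], [-1.3, 1.37], [-1.96, 2.02], [-1.52, 1.47], [-3.14, 3.14]. Speed limits (rad/s): [2.22, 2.22, 2.79, 3.14, 3.14, 3.14].

## Interface

Orientations are given as a unit quaternion [w, x, y, z].
In Python, from cell import get_state, camera, camera_info, hand_in, hold_point_z gives the robot as it stands. The module is installed in compiled form; this text tells all that it offers.
- The arm moves only by the tool servo_tool, never from a script. Its argument "deltas" is a list of rows, each a list of 2 entries, a list of its own where there are three numbers: the shift along the tool's x, y, z in units of 300 mm (1.0 is 300 mm), then the turn, a rotation vector about the tool's x, y, z in units of 90 degrees (1.0 is 90 degrees). In form: [[[tx, ty, tz], [wx, wy, wz]], ...]. A call has 1 to 5 rows; each row is the pose to reach, as a shift and turn from the pose commanded when the call began, along the tool's axes at that moment; what a row does not reach only later rows make up. A row lasts 1/10 s, in which the tool goes at most 50 mm and 8.59 degrees, less where a joint would pass 70% of its speed; a pose out of reach is approached as far as the arm can. A call with a number of a shift or a turn outside -1 to 1 is refused whole. A call with a gripper value outside its range is refused whole. "hand" is the closure, from -1 (fully open) to 1 (shut), set as the call begins (left out, the last holds). The fingers move at their own pace and stop on an object; the grip force is fixed at half the most. Time passes only in rows, so rows that repeat a pose let the fingers close. It gives the time, the measured TCP pose, the force, the opening and the grip force at its end, in the units of the state.
- get_state(): the state, without advancing time (a new reading comes with each control period).
- camera(name): name is "scene" or "top" or "wrist"; returns (picture, depth): 420x560x3 uint8, red, green, blue; 420x560 float32, m along the optical axis (not along the pixel's ray), 0 where there is no reading.
- camera_info(name): a dict with "fx", "fy", "cx", "cy" (pixels), "R" (3x3) and "t" (3): a world point X has camera coordinates R X + t; the wrist camera has in their place "mount" (4x4, takes a point from camera to tool coordinates, whose origin is the TCP and whose axes are the flange's). Camera axes: x right, y down, z forward; pixel columns grow to the right and rows downward; lengths in m; the calibration is good to about 2 mm. The wrist camera is an equidistant fisheye: a pixel r from the principal point sees the ray r / f radians off the axis. A picture is of the moment at which its call begins: read the wrist's pose just before it. camera_info takes no time and is no camera call.
- hand_in(): hands the job in; it is judged then, once.
The state is a dict: "clock": time; "qpos": joint angles; "dq": joint speeds; "joint_torque": joint torques, N m; "ee_pos": TCP position; "orientation": TCP orientation; "ft_force": force on the tool from outside, world axes, zero at the start; "torque": the same for the moment, N m; "finger_gap": finger opening in m; "grasp_force": force on a finger pad.
Only numpy, scipy, OpenCV 4.12 (cv2) and the standard library are available. Lean on these libraries where they do the work, as an engineer would, in place of code of your own. Each camera call takes 0.05 s, during which the arm holds its last target. There are 200 camera calls.

## Task

Count the two mould colonies on the dish in the colony counter: pull the yellow counting pen out of the steel beaker, reach in under the ring lamp with it and press its tip gently on the green colony until the stage gives, then on the pink one, pressing nowhere else on the dish. Afterwards put the pen back in the beaker, tip down, lowering it close to the bottom before you let go. Leave the beaker standing where it is, the spatula and glass rod in it, and the lamp and other things undisturbed.

Things in the scene. Friction and masses are not known exactly. Their poses are not given: they have to be found in the camera images.
- pen: Yellow counting pen, a rigid stylus 180 mm long, 12 mm in diameter, about 30 g: black nose tapering over the last 26 mm to a round tip 5 mm in diameter, thin dark band 100 mm from the tip, black end cap. Origin at the very tip, z along the pen from tip to cap. It starts in the beaker, tip down.
- pen_tip (a point): The pen's tip (same point as the pen's origin). At the start it stands on the beaker's inner floor at its +x side; the pen leans about 29 degrees and rests on the rim at the beaker's -x side (roughly the robot's side). About 70 mm of pen stands out beyond the rim.
- beaker: Loose straight-sided stainless steel beaker, 200 to 300 g, outer diameter 68 mm, inner diameter 62 mm, 100 mm high, inner floor 4 mm above its underside. Origin at the centre of its underside, z up; the pen leans towards its -x, the spatula and the glass rod towards its +x.
- spatula: Steel micro-spatula in the same beaker, rod 5 mm in diameter and 196 mm long with a flat 10 mm wide paddle at the upper end, leaning towards the beaker's +x side. Origin at its lower end, z along it upwards. Stays in the beaker.
- rod: Bluish glass stirring rod in the same beaker, 6 mm in diameter, 175 mm long, leaning towards the beaker's +x side. Origin at its lower end, z along it upwards. Stays in the beaker.
- counter: Colony counter, fixed to the bench: cream housing 290 mm (x) by 240 mm (y), flat top 70 mm above the bench, front facing its -x. A sloping grey console with display and keys stands on the rear 85 mm of its top, up to 105 mm above the bench. Origin at the centre of the underside; the round press stage with the dish is centred 45 mm in front of it (x = -45 mm).
- lamp (a point): White ring lamp fixed straight over the dish's centre: outer diameter 120 mm, inner 104 mm, 12 mm thick. This point is the centre of its opening, level with its underside, 306 mm above the bench, 217 mm above the dish's face. Too small for a gripper's body. A 10 mm dark gooseneck rises from the counter's corner (x +125, y -98 mm) and bends to the ring's rear.
- stage (a joint): How far the sprung press stage is pushed down, in m: 0 at rest, 0.006 at its stop. Spring about 0.6 N per mm after a preload of about 0.2 N (1.1 N at 1.5 mm, 4 N at the stop); it springs back. A press is counted from 1.5 mm of travel.
- dish: Petri dish lying base up on the stage within a low black rim: 93 mm in diameter, 15 mm high, amber agar showing through its flat upper face, which is 89 mm above the bench. Origin at the centre of its underside, z up. It sits at any angle on the stage and turns only stiffly (about 0.04 N m).
- green_colony (a point): Centre of the round green colony, 18 mm in diameter, on the dish's upper face, 23 mm from the dish's centre.
- pink_colony (a point): Centre of the round pink colony, 18 mm in diameter, on the dish's upper face, 24 mm from the dish's centre.
- flask: Conical glass flask, loose, base diameter 82 mm, neck 34 mm, 142 mm high, near the beaker. Origin at the centre of its underside. Leave alone.
- media: Amber medium bottle with a blue cap, loose, 72 mm in diameter, 150 mm high. Origin at the centre of its underside. Leave alone.
- dishes: Stack of four amber Petri dishes, loose, 93 mm in diameter, 66 mm high. Origin at the centre of its underside. Leave alone.

How it is judged:
By the outcome, as a careful person would: the job done as asked, in the order asked, and still so for the second after the job is handed in, with the robot touching nothing.
It also fails if it takes over 48 s, if anything falls off the work surface, if the arm or the gripper's body presses on something with over 40 N, if the wrist force passes 120 N, or if a joint passes its speed limit or range.

## Working session

There is one attempt and no reset: what is moved stays moved. The work goes in short steps, Python scripts to look and compute and a tool call to move; the robot and the scene stay as the last step left them, time stands still between calls to the robot, and variables do not carry over. Pictures are saved under pics/ and viewed, at most 10 in all, crops included, and the job is handed in when it is done.

Besides the shell and the picture viewer there is one more tool, called by a JSON object that holds its "op" and its "data", one argument or row to a line. servo_tool: Moves the arm, as the interface text tells. Its arguments: {"type":"object","properties":{"deltas":{"type":"array"},"hand":{"type":"number"}},"required":["deltas"]}

```bash
mkdir -p pics; ls; python3 - <<'E'
from cell import *
import cv2,numpy as np
s=get_state();print({k:np.round(v,3).tolist() for k,v in s.items()},hold_point_z)
for n in("scene","top","wrist"):
    p,d=camera(n);np.savez(f"pics/{n}0.npz",p=p,d=d);cv2.imwrite(f"pics/{n}0.png",p[:,:,::-1]);print(n,{k:np.round(v,4).tolist() for k,v in camera_info(n).items()})
E
```

```text
pics
{'clock': 0.0, 'qpos': [1.095, 0.291, -0.154, 1.127, -0.0, 1.432], 'dq': [-0.001, -0.001, 0.001, 0.001, 0.001, 0.001], 'joint_torque': [0.003, -53.715, 33.138, 0.016, -0.0, -0.0], 'ee_pos': [0.173, 0.495, 0.231], 'orientation': [-0.0, 0.168, 0.986, -0.001], 'ft_force': [0.025, -0.511, -0.338], 'torque': [-0.008, -0.073, 0.009], 'grasp_force': 0.0, 'finger_gap': 0.085} 0.0187
scene {'fx': 406.989, 'fy': 406.989, 'cx': 277.7852, 'cy': 215.9434, 'R': [[-0.2714, 0.9625, 0.0027], [0.6718, 0.1915, -0.7155], [-0.6892, -0.1924, -0.6986]], 't': [0.1425, -0.2258, 1.8188]}
top {'fx': 423.0086, 'fy': 423.0086, 'cx': 281.3497, 'cy': 216.9394, 'R': [[-0.0183, -0.9996, 0.0202], [-0.9907, 0.0155, -0.1355], [0.1351, -0.0225, -0.9906]], 't': [0.0056, 0.5562, 1.3387]}
wrist {'fx': 325.1923, 'fy': 325.1923, 'cx': 274.795, 'cy': 210.9615, 'mount': [[0.0003, -0.9477, -0.3191, 0.0826], [1.0, 0.0003, 0.0001, -0.0001], [0.0, -0.3191, 0.9477, -0.1435], [0.0, 0.0, 0.0, 1.0]]}
```

View pics/scene0.png

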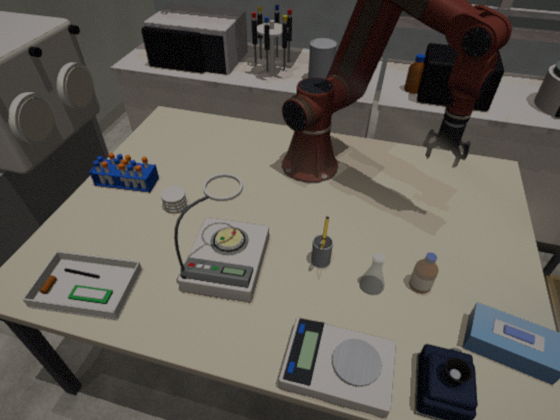

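View pics/top0.png

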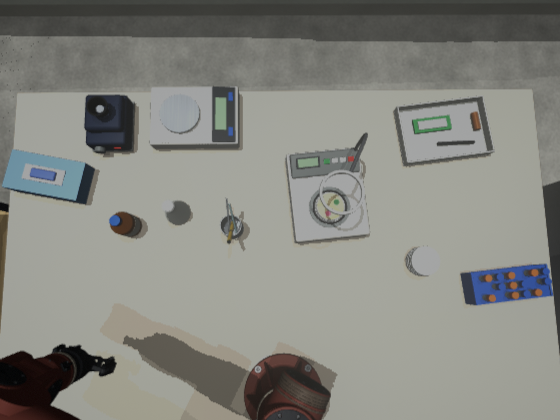

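The scene view shows the beaker at about (321,252) with the pen's cap at (325,218), and the dish at (229,239) under the lamp. In the top view the beaker is at (232,226), the dish at (331,206) and the lamp ring at (341,194). I'll enlarge these areas.

```bash
cat > h.py <<'E'
import numpy as np,cv2
from cell import *
from scipy.spatial.transform import Rotation as Ro
def ray(n,u,v):
    c=camera_info(n);R=np.array(c['R']);t=np.array(c['t'])
    return -R.T@t, R.T@np.array([(u-c['cx'])/c['fx'],(v-c['cy'])/c['fy'],1])
def atz(n,u,v,z):
    o,d=ray(n,u,v);return o+d*(z-o[2])/d[2]
def proj(n,X):
    c=camera_info(n);p=np.array(c['R'])@X+np.array(c['t']);return np.array([c['fx']*p[0]/p[2]+c['cx'],c['fy']*p[1]/p[2]+c['cy']])
def tri(a,b):
    (o1,d1),(o2,d2)=a,b;A=np.array([d1,-d2]).T
    s=np.linalg.lstsq(A,o2-o1,rcond=None)[0];p,q=o1+s[0]*d1,o2+s[1]*d2;return (p+q)/2,np.linalg.norm(p-q)
def tool():
    s=get_state();q=s['orientation'];return np.array(s['ee_pos']),Ro.from_quat([q[1],q[2],q[3],q[0]])
E
python3 - <<'E'
from h import *
T=[]
for n,u,v,w in(("scene",294,200,60),("top",207,192,60),("scene",195,210,60),("top",301,170,80)):
    p=np.load(f"pics/{n}0.npz")['p'];h=w*3//4
    T.append(cv2.resize(p[v:v+h,u:u+w,::-1] if n!='scene' or u!=294 else p[v+5:v+5+h+0,u:u+w,::-1],(400,300),interpolation=cv2.INTER_CUBIC))
cv2.imwrite('pics/crop.png',np.vstack([np.hstack(T[:2]),np.hstack(T[2:])]))
E
```

```text
(no output)
```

View pics/crop.png

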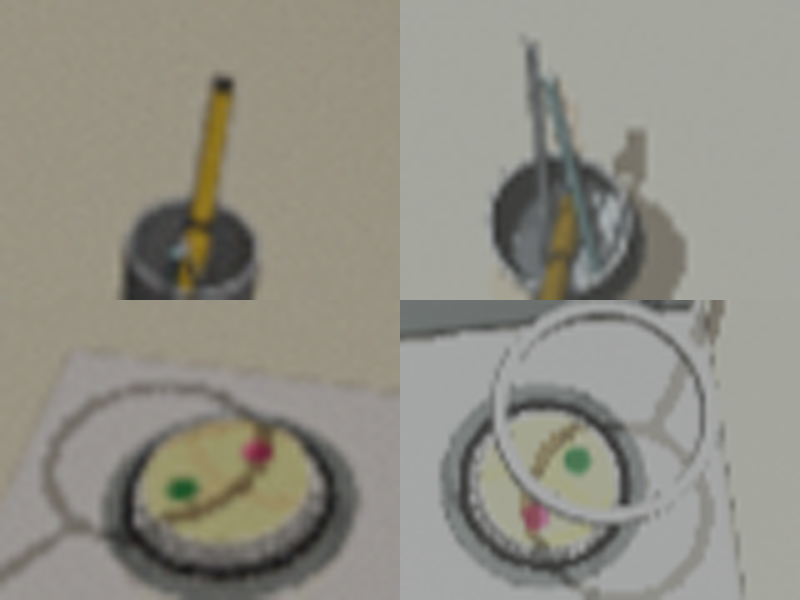

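The crops (800x600 tiles) show four things:
- **Scene, pen:** cap at (222,78) and band at (200,220).
- **Top, beaker:** rim centre about (170,230) and band at (158,253).
- **Scene, colonies:** green at (182,190) and pink at (257,152).
- **Top, colonies:** green at (177,160) and pink at (136,217).

```bash
python3 - <<'E'
from h import *
np.set_printoptions(precision=4,suppress=True)
px=lambda u0,v0,s,x,y:(u0+(x+.5)/s-.5,v0+(y+.5)/s-.5)
S=20/3
gs,ps=px(195,210,S,182,190),px(195,210,S,257,152)
gt,pt=px(301,170,5,177,160),px(301,170,5,136,217)
for n,a,b in(("green",gs,gt),("pink",ps,pt)):
    print(n,atz("scene",*a,.089),atz("top",*b,.089),tri(ray("scene",*a),ray("top",*b)))
print("band",tri(ray("scene",*px(294,205,S,200,220)),ray("top",*px(207,192,S,158,253))))
print("rim top",atz("top",*px(207,192,S,170,230),.1),"scene",atz("scene",*px(294,205,S,191,250),.1))
# yellow pixels
for n,(u,v,w,h) in(("scene",(300,200,45,50)),("top",(215,215,40,40))):
    d=np.load(f"pics/{n}0.npz");p=d['p'][v:v+h,u:u+w].astype(int)
    m=(p[...,0]-p[...,2]>60);ys,xs=np.nonzero(m);print(n,len(xs),'v',ys.min()+v,ys.max()+v)
    for y in np.unique(ys)[::3]:print(y+v,round(xs[ys==y].mean()+u,2),(ys==y).sum(),end='; ')
    print()
p=np.load("pics/top0.npz")['p'];print(p[236:248,224:236].sum(2))
# lamp ring from top depth: points at z .30-.325
c=camera_info("top");d=np.load("pics/top0.npz")['d'];v,u=np.mgrid[:420,:560]
P=np.stack([(u-c['cx'])/c['fx']*d,(v-c['cy'])/c['fy']*d,d],-1)-np.array(c['t']);W=P@np.array(c['R'])
m=(abs(W[...,2]-.312)<.02)&(abs(u-341)<28)&(abs(v-193)<28)&(d>0)
q=W[m];x=np.linalg.lstsq(np.c_[2*q[:,:2],np.ones(len(q))],(q[:,:2]**2).sum(1),rcond=None)[0];print("lamp",x[:2],np.sqrt(x[2]+x[0]**2+x[1]**2),q[:,2].mean(),len(q))
# counter top extents, object points
m=(abs(W[...,2]-.07)<.008)&(abs(u-330)<45)&(abs(v-200)<60);q=W[m][:,:2].astype(np.float32);print("counter",cv2.minAreaRect(q))
m=(abs(u-232)<25)&(abs(v-226)<35)&(W[...,2]>.115);print("tall",W[m])
m=(W[...,2]>.03)&(v<300)&(d>0)&(abs(u-150)<60)&(abs(v-210)<30);print("flask/media",W[m].min(0),W[m].max(0))
E
```

```text
green [ 0.5935 -0.1782  0.089 ] [ 0.5954 -0.1761  0.089 ] (array([ 0.5953, -0.1765,  0.0912]), np.float64(0.001545676281961458))
pink [ 0.558  -0.1507  0.089 ] [ 0.5595 -0.1489  0.089 ] (array([ 0.5594, -0.1494,  0.0907]), np.float64(0.001355302288760598))
band (array([0.5106, 0.1553, 0.1041]), np.float64(0.0003863142224270133))
rim top [0.5216 0.1503 0.1   ] scene [0.5281 0.1543 0.1   ]
scene 69 v 219 247
219 326.5 2; 222 326.0 3; 225 326.0 3; 228 325.0 3; 231 325.0 3; 234 324.0 3; 237 324.0 3; 241 323.0 3; 244 323.0 1; 247 321.5 2; 
top 16 v 225 238
225 231.0 1; 228 230.5 2; 234 229.5 2; 237 228.5 2; 
[[474 463 381 283 283 297 270 217 203 215 194 195]
 [473 473 461 361 297 292 259 207 192 192 192 193]
 [475 473 464 395 300 289 252 222 208 213 239 292]
 [473 474 462 364 270 245 252 282 351 360 387 330]
 [474 475 452 272 204 183 227 343 421 430 467 412]
 [476 473 444 206 165 162 218 397 419 430 473 474]
 [472 473 450 249 165 171 244 421 420 428 476 476]
 [480 473 465 396 299 271 398 453 452 454 473 475]
 [488 482 482 474 433 416 475 473 473 476 477 482]
 [489 489 488 487 482 473 473 
[... 2095 characters left out ...]
36 0.152  0.1481]
 [0.4842 0.1497 0.1408]
 [0.48   0.1571 0.156 ]
 [0.4801 0.1544 0.1538]
 [0.4801 0.1514 0.1535]
 [0.4812 0.1498 0.1404]
 [0.3702 0.0271 1.4013]
 [0.4772 0.1602 0.1546]
 [0.4762 0.1561 0.1652]
 [0.4763 0.1534 0.1634]
 [0.4766 0.1508 0.1603]
 [0.4738 0.1596 0.1595]
 [0.4731 0.1559 0.1672]
 [0.4734 0.1534 0.1633]
 [0.4732 0.1503 0.1652]
 [0.4706 0.1593 0.1629]
 [0.4705 0.1563 0.1637]
 [0.4703 0.1532 0.1653]
 [0.4702 0.1502 0.1662]
 [0.4676 0.1591 0.1646]
 [0.4679 0.1566 0.1602]
 [0.4679 0.1538 0.1591]
 [0.4675 0.1504 0.1637]
 [0.3702 0.0271 1.4013]
 [0.3702 0.0271 1.4013]
 [0.3702 0.0271 1.4013]
 [0.3702 0.0271 1.4013]]
flask/media [0.5043 0.3028 0.0301] [0.6186 0.5241 0.1568]
```

```bash
cat >> h.py <<'E'
np.set_printoptions(precision=4,suppress=True)
def Rt(p,yaw=0):  # tool pitched p deg below horizontal, heading yaw deg, camera side up
    y,p=np.radians([yaw,p]);z=np.array([np.cos(p)*np.cos(y),np.cos(p)*np.sin(y),-np.sin(p)]);yy=np.array([np.sin(y),-np.cos(y),0]);return Ro.from_matrix(np.c_[np.cross(yy,z),yy,z])
def delta(pos,R):
    x,r=tool();return "shift",r.inv().apply(np.array(pos)-x)/.3,"turn",(r.inv()*R).as_rotvec()/(np.pi/2)
E
python3 - <<'E'
from h import *
cap=tri(ray("scene",326.9,216.3),ray("top",228.6,241.2));print("cap",cap)
c=cap[0]
tip=np.array([.523+.028,.152,.006]);d=(c-tip);print(np.linalg.norm(d),np.degrees(np.arctan2(np.hypot(d[0],d[1]),d[2])),np.degrees(np.arctan2(d[1],-d[0])))
print(Ro.from_quat([.168,.986,-.001,0]).as_matrix())
print(delta((.30,.30,.30),Rt(90,30)))
print(delta((.36,.155,.20),Rt(20,0)))
E
```

```text
cap (array([0.4699, 0.1538, 0.1651]), np.float64(0.0011498100093233204))
0.17863957476345776 27.01433530661684 1.2784520796441083
[[-0.9436  0.3312 -0.0003]
 [ 0.3312  0.9436 -0.002 ]
 [-0.0003 -0.002  -1.    ]]
('shift', array([-0.6135, -0.4749, -0.2301]), 'turn', array([-0.0004,  0.0007,  1.4523]))
('shift', array([-0.962 , -0.8647,  0.1036]), 'turn', array([-1.042 ,  0.1778,  1.4877]))
```

{"op": "servo_tool", "data": {
  "deltas": [
    [[-0.1, -0.08, -0.1], [0, 0, 0.09]],
    [[-0.2, -0.16, -0.2], [0, 0, 0.18]],
    [[-0.3, -0.24, -0.23], [0, 0, 0.27]],
    [[-0.4, -0.32, -0.23], [0, 0, 0.36]],
    [[-0.5, -0.4, -0.23], [0, 0, 0.45]]
  ],
  "hand": -1
}}

```text
clock: 0.65
ee_pos: [0.276, 0.3315, 0.3006]
orientation: [0.0, 0.501, 0.866, 0.0]
ft_force: [0.3, 0.1, -0.7]
finger_gap: 0.0853
grasp_force: 0.0
```

```bash
python3 - <<'E'
from h import *
print(get_state()['qpos'],tool()[0],tool()[1].as_matrix());print(delta((.32,.22,.28),Rt(90,10)));print(delta((.36,.155,.20),Rt(20,0)))
E
```

```text
[ 0.7067  0.0779 -0.236   1.256  -0.      1.7557] [0.276  0.3315 0.3006] [[-0.4984  0.867   0.0007]
 [ 0.867   0.4984  0.0005]
 [ 0.0001  0.0008 -1.    ]]
('shift', array([-0.3952, -0.0581,  0.0686]), 'turn', array([ 0.0003, -0.0005,  1.221 ]))
('shift', array([-0.6496, -0.0507,  0.3353]), 'turn', array([-0.7955,  0.4599,  1.1365]))
```

```bash
python3 - <<'E'
s=open('h.py').read().replace("np.array([np.sin(y),-np.cos(y),0])","np.array([-np.sin(y),np.cos(y),0])").replace("camera side up","camera side down")
open('h.py','w').write(s)
E
python3 - <<'E'
from h import *
print(delta((.36,.154,.21),Rt(25,0)), np.degrees((tool()[1].inv()*Rt(25,0)).magnitude()))
E
```

```text
('shift', array([-0.6525, -0.0523,  0.3019]), 'turn', array([-0.3767, -0.6517, -0.5924])) 86.21234810658183
```

{"op": "servo_tool", "data": {
  "deltas": [
    [[-0.07, -0.005, 0.0], [-0.036, -0.063, -0.057]],
    [[-0.14, -0.01, 0.0], [-0.073, -0.126, -0.115]],
    [[-0.21, -0.015, 0.0], [-0.109, -0.189, -0.172]],
    [[-0.28, -0.02, 0.0], [-0.146, -0.252, -0.229]],
    [[-0.35, -0.025, 0.02], [-0.182, -0.315, -0.286]]
  ]
}}

```text
clock: 1.15
ee_pos: [0.3224, 0.2379, 0.2951]
orientation: [0.282, 0.274, 0.92, 0.001]
ft_force: [-0.2, 0.7, -0.4]
finger_gap: 0.0849
grasp_force: 0.0
```

```bash
python3 - <<'E'
from h import *
print(get_state()['qpos'],tool()[0]);print(delta((.36,.154,.21),Rt(25,0)))
E
```

```text
[ 0.8526 -0.168  -0.6282  0.8472 -0.5135  1.3618] [0.3224 0.2379 0.2951]
('shift', array([-0.0806, -0.2191,  0.3463]), 'turn', array([-0.1908, -0.3345, -0.3021]))
```

{"op": "servo_tool", "data": {
  "deltas": [
    [[-0.015, -0.04, 0.07], [-0.036, -0.063, -0.057]],
    [[-0.03, -0.08, 0.14], [-0.073, -0.126, -0.115]],
    [[-0.045, -0.13, 0.21], [-0.109, -0.189, -0.172]],
    [[-0.06, -0.18, 0.28], [-0.146, -0.252, -0.229]],
    [[-0.08, -0.22, 0.346], [-0.182, -0.315, -0.286]]
  ]
}}

```text
clock: 1.65
ee_pos: [0.3551, 0.1735, 0.2291]
orientation: [0.478, 0.062, 0.876, -0.006]
ft_force: [1.4, 0.3, -0.5]
finger_gap: 0.0851
grasp_force: 0.0
```

```bash
python3 - <<'E'
from h import *
print(get_state()['qpos'],tool()[0],tool()[1].as_matrix());print(delta((.42,.154,.165),Rt(25,0)))
p,d=camera("wrist");cv2.imwrite("pics/w1.png",p[:,:,::-1])
E
```

```text
[ 0.8181 -0.2639 -1.2905 -0.2204 -0.7192  0.6587] [0.3551 0.1735 0.2291] [[-0.5355  0.1142  0.8368]
 [ 0.1019  0.9923 -0.0702]
 [-0.8384  0.0477 -0.543 ]]
('shift', array([ 0.0567, -0.0501,  0.3017]), 'turn', array([-0.0492, -0.0863, -0.0619]))
```

View pics/w1.png

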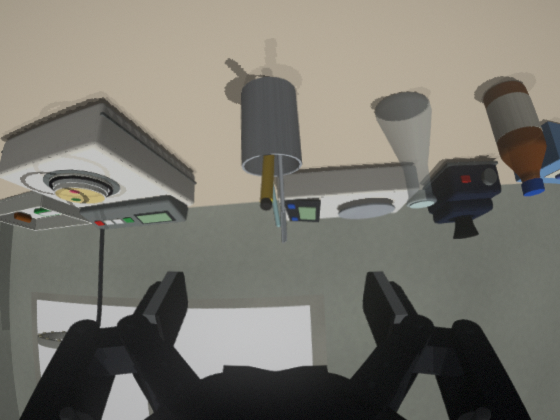

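The wrist picture is upside down: the pen's cap is at (267,205), the beaker rim at (270,165), and the fingers straddle column 275. I'm moving on to the pregrasp pose.

{"op": "servo_tool", "data": {
  "deltas": [
    [[0.01, -0.01, 0.1], [-0.012, -0.02, -0.015]],
    [[0.02, -0.02, 0.2], [-0.024, -0.04, -0.03]],
    [[0.04, -0.04, 0.28], [-0.036, -0.06, -0.045]],
    [[0.057, -0.05, 0.302], [-0.049, -0.086, -0.062]],
    [[0.057, -0.05, 0.302], [-0.049, -0.086, -0.062]]
  ]
}}

```text
clock: 2.2
ee_pos: [0.4465, 0.2181, 0.2125]
orientation: [0.515, 0.014, 0.857, -0.019]
ft_force: [-0.0, -0.8, -0.8]
finger_gap: 0.0856
grasp_force: 0.0
```

```bash
python3 - <<'E'
from h import *
print(get_state()['qpos'],tool()[0],tool()[1].as_matrix());print(delta((.503,.154,.126),Rt(25,0)))
c=camera_info("wrist");M=np.array(c['mount'])
def wproj(X):
    x,r=tool();q=np.linalg.inv(M)@np.r_[r.inv().apply(X-x),1];th=np.arctan2(np.hypot(q[0],q[1]),q[2]);u=q[:2]/np.hypot(q[0],q[1])*th*c['fx'];return u+[c['cx'],c['cy']]
cap=np.array([.470,.1538,.165]);d=np.array([-.47,0,.883])
for s in(0,.02,.035,.06):print(s,wproj(cap-s*d))
x,r=tool();print("pad mid",wproj(x-.0187*r.as_matrix()[:,2]))
p,dd=camera("wrist");cv2.imwrite("pics/w2.png",p[:,:,::-1])
E
```

```text
[ 0.7059  0.1033 -1.2973 -0.7684 -0.6519  0.3981] [0.4465 0.2181 0.2125] [[-0.47    0.0424  0.8816]
 [ 0.0043  0.9989 -0.0458]
 [-0.8826 -0.0177 -0.4697]]
('shift', array([ 0.165 , -0.2002,  0.3112]), 'turn', array([-0.0292, -0.0338, -0.002 ]))
0 [174.4664 191.7609]
0.02 [181.4187 168.8566]
0.035 [186.2975 153.483 ]
0.06 [193.7777 130.9015]
pad mid [274.7437 294.1146]
```

View pics/w2.png

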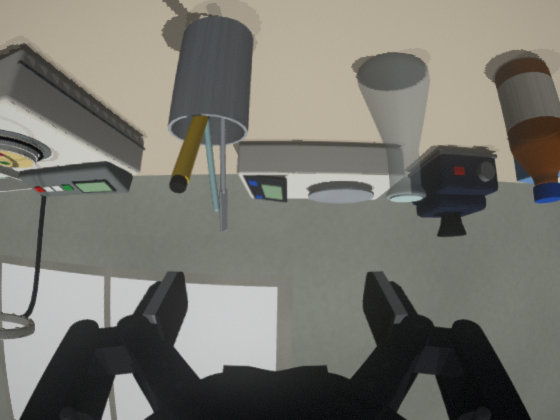

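```bash
cat > kin.py <<'E'
from h import *
from scipy.optimize import least_squares
Q=np.array([[1.095,.291,-.1535,1.127,0,1.4315],[.7067,.0779,-.236,1.256,0,1.7557],[.8526,-.168,-.6282,.8472,-.5135,1.3618],[.8181,-.2639,-1.2905,-.2204,-.7192,.6587],[.7059,.1033,-1.2973,-.7684,-.6519,.3981]])
X=np.array([[.173,.4955,.231],[.276,.3315,.3006],[.3224,.2379,.2951],[.3551,.1735,.2291],[.4465,.2181,.2125]])
Z=np.array([[0,0,-1],[0,0,-1]]+[[0,0,0]]*3,float)
def fk(q,w,full=False):
    a0,d,h,L1,L2,bz,c,L3=w
    ry=lambda a:Ro.from_euler('y',a);r1=Ro.from_euler('z',q[0]);t=q[1]-q[2]
    r4=r1*ry(t+q[3]);r5=r4*Ro.from_euler('z',q[4])
    wr=r1.apply([a0,d,h]+ry(q[1]).apply([0,0,L1])+ry(t).apply([L2,0,bz]))+r4.apply([c,0,0])
    z=r5.apply([1,0,0]);p=wr+L3*z
    if not full:return p
    return p,z,r5*Ro.from_matrix(np.array([[0,0,1],[0,1,0],[-1,0,0]],float))*Ro.from_euler('z',q[5])
def ff(w):return np.r_[(np.array([fk(q,w) for q in Q])-X).ravel(),(w-w0)*.003]
w0=np.array([0,.07,.2,.35,.3,0,.05,.25])
S=least_squares(ff,w0);W=S.x
LO=[-2.5,-.9,-1.27,-1.94,-1.5,-3.1];HI=[2.5,1.72,1.35,2.0,1.45,3.1]
def ik(p,R,q0=None):
    def f(q):
        x,z,r=fk(q,W,True);return np.r_[(x-p)*5,(R.inv()*r).as_rotvec()]
    s=least_squares(f,np.clip(q0 if q0 is not None else [.3,.3,-1,0,-.3,0],LO,HI),bounds=(LO,HI));x,z,r=fk(s.x,W,True)
    return s.x,np.linalg.norm(x-p),np.degrees((R.inv()*r).magnitude())
E
python3 - <<'E'
from kin import *
print(W,S.fun[:15].reshape(5,3))
x,r=tool();print(r.as_matrix(),fk(get_state()['qpos'],W,True)[2].as_matrix())
for p in(0,15,25,35,45,55):
    z=Rt(p).as_matrix()[:,2]
    for n,g in(("grasp",[.486,.154,.134]),("lift",[.486,.154,.26]),("press",[.595-.07,-.177,.216]),("pink",[.559-.07,-.15,.216])):
        a=ik(np.array(g)+.0187*z,Rt(p));print(p,n,a[0].round(2),round(a[1],4),round(a[2],1))
E
```

```text
[-0.0005  0.073   0.2983  0.5103  0.3859  0.0599  0.1201  0.3242] [[ 0.0001 -0.      0.    ]
 [-0.0001  0.0001 -0.    ]
 [ 0.      0.      0.    ]
 [-0.      0.      0.    ]
 [-0.     -0.     -0.    ]]
[[-0.4702  0.0418  0.8816]
 [ 0.0047  0.999  -0.0449]
 [-0.8826 -0.017  -0.4699]] [[-0.4702  0.0418  0.8816]
 [ 0.0047  0.999  -0.0449]
 [-0.8826 -0.017  -0.4699]]
0 grasp [ 0.69  1.01 -1.27 -1.94 -0.95  0.25] 0.0313 19.9
0 lift [ 0.67  0.43 -1.27 -1.37 -0.92  0.24] 0.0339 19.2
0 press [-1.03  0.89 -1.27 -1.94  1.22 -0.2 ] 0.0255 12.2
0 pink [-1.15  0.5  -1.27 -0.97  1.36 -0.77] 0.0205 17.6
15 grasp [ 0.62  0.67 -1.27 -1.37 -0.79  0.34] 0.029 15.6
15 lift [ 0.47  0.03 -1.27 -0.82 -0.52  0.22] 0.0166 10.4
15 press [-0.94  0.34 -1.27 -1.01  0.94 -0.48] 0.0097 6.5
15 pink [-1.02  0.2  -1.27 -0.69  1.02 -0.66] 0.0132 10.1
25 grasp [ 0.47  0.38 -1.27 -0.98 -0.5   0.29] 0.0182 10.8
25 lift [ 0.37 -0.06 -1.27 -0.68 -0.35  0.18] 0.0053 3.3
25 press [-0.86  0.21 -1.27 -0.85  0.76 -0.46] 0.0006 0.4
25 pink [-0.91  0.07 -1.27 -0.59  0.81 -0.57] 0.0056 4.0
35 grasp [ 0.35  0.26 -1.27 -0.81 -0.31  0.23] 0.0072 4.4
35 lift [ 0.32 -0.16 -1.17 -0.38 -0.26  0.19] 0.0 0.0
35 press [-0.8   0.05 -1.11 -0.38  0.63 -0.53] 0.0 0.0
35 pink [-0.82 -0.04 -1.2  -0.37  0.64 -0.55] 0.0 0.0
45 grasp [ 0.28  0.16 -1.2  -0.56 -0.2   0.2 ] 0.0 0.0
45 lift [ 0.28 -0.18 -0.99 -0.   -0.2   0.2 ] 0.0 0.0
45 press [-0.73  0.01 -0.94 -0.03  0.49 -0.56] 0.0 0.0
45 pink [-0.74 -0.08 -1.03 -0.01  0.5  -0.57] 0.0 0.0
55 grasp [ 0.25  0.1  -1.02 -0.15 -0.14  0.2 ] 0.0 0.0
55 lift [ 0.25 -0.13 -0.81  0.3  -0.14  0.2 ] 0.0 0.0
55 press [-0.66  0.03 -0.77  0.26  0.36 -0.56] 0.0 0.0
55 pink [-0.66 -0.06 -0.86  0.26  0.36 -0.56] 0.0 0.0
```

```bash
python3 - <<'E'
from kin import *
g0=np.array([.486,.154,.134]);d=np.array([-.47,0,.883])
for p in(40,45,50,55):
    z=Rt(p).as_matrix()[:,2]
    for n,g in(("pre",g0-.09*z),("grasp",g0),("pull50",g0+.05*d),("pull115",g0+.118*d),("inter",[.42,0,.26]),("press",[.595-.07,-.177,.216]),("pink",[.559-.07,-.15,.216]),("out",[.43,-.16,.24])):
        a=ik(np.array(g)+.0187*z,Rt(p));print(p,n,a[0].round(2),round(a[1],4),round(a[2],1))
x,r=tool();z=Rt(45).as_matrix()[:,2];g=g0-.09*z+.0187*z;print(g,delta(g,Rt(45)))
E
```

```text
40 pre [ 0.4  -0.13 -1.27 -0.38 -0.31  0.27] 0.0023 1.4
40 grasp [ 0.3   0.23 -1.27 -0.76 -0.24  0.2 ] 0.0015 0.9
40 pull50 [ 0.32  0.02 -1.27 -0.57 -0.25  0.21] 0.0 0.0
40 pull115 [ 0.37 -0.24 -1.19 -0.22 -0.28  0.24] 0.0 0.0
40 inter [-0.4  -0.51 -1.22  0.03  0.31 -0.27] 0.0 0.0
40 press [-0.76  0.02 -1.03 -0.19  0.56 -0.55] 0.0 0.0
40 pink [-0.78 -0.07 -1.11 -0.17  0.57 -0.57] 0.0 0.0
40 out [-0.98 -0.23 -1.11  0.1   0.69 -0.76] 0.0 0.0
45 pre [ 0.35 -0.17 -1.2  -0.21 -0.25  0.26] 0.0 0.0
45 grasp [ 0.28  0.16 -1.2  -0.56 -0.2   0.2 ] 0.0 0.0
45 pull50 [ 0.3  -0.03 -1.18 -0.34 -0.21  0.22] 0.0 0.0
45 pull115 [ 0.34 -0.25 -1.1  -0.04 -0.24  0.25] 0.0 0.0
45 inter [-0.37 -0.47 -1.13  0.16  0.26 -0.26] 0.0 0.0
45 press [-0.73  0.01 -0.94 -0.03  0.49 -0.56] 0.0 0.0
45 pink [-0.74 -0.08 -1.03 -0.01  0.5  -0.57] 0.0 0.0
45 out [-0.92 -0.23 -1.03  0.22  0.6  -0.75] 0.0 0.0
50 pre [ 0.32 -0.17 -1.09 -0.02 -0.2   0.25] 0.0 0.0
50 grasp [ 0.26  0.12 -1.11 -0.34 -0.17  0.2 ] 0.0 0.0
50 pull50 [ 0.28 -0.05 -1.09 -0.15 -0.18  0.22] 0.0 0.0
50 pull115 [ 0.32 -0.24 -1.02  0.12 -0.2   0.25] 0.0 0.0
50 inter [-0.33 -0.43 -1.05  0.28  0.21 -0.26] 0.0 0.0
50 press [-0.69  0.02 -0.86  0.12  0.42 -0.56] 0.0 0.0
50 pink [-0.7  -0.08 -0.95  0.13  0.43 -0.57] 0.0 0.0
50 out [-0.86 -0.21 -0.96  0.33  0.51 -0.73] 0.0 0.0
55 pre [ 0.29 -0.15 -0.99  0.15 -0.17  0.24] 0.0 0.0
55 grasp [ 0.25  0.1  -1.02 -0.15 -0.14  0.2 ] 0.0 0.0
55 pull50 [ 0.27 -0.04 -1.    0.02 -0.15  0.22] 0.0 0.0
55 pull115 [ 0.3  -0.21 -0.93  0.26 -0.17  0.24] 0.0 0.0
55 inter [-0.3  -0.38 -0.96  0.4   0.17 -0.25] 0.0 0.0
55 press [-0.66  0.03 -0.77  0.26  0.36 -0.56] 0.0 0.0
55 pink [-0.66 -0.06 -0.86  0.26  0.36 -0.56] 0.0 0.0
55 out [-0.81 -0.19 -0.88  0.42  0.43 -0.71] 0.0 0.0
[0.4356 0.154  0.1844] ('shift', array([ 0.0985, -0.2135,  0.0228]), 'turn', array([-0.028 ,  0.1883, -0.0072]))
```

In w2 the pen's cap end is at (179,184) and the pen crosses the rim at about (198,128). That agrees with my prediction to about 2 mm sideways and 7 mm along the pen. I'll back off to a 45° pregrasp.

{"op": "servo_tool", "data": {
  "deltas": [
    [[0.02, -0.05, -0.03], [-0.007, 0.047, 0]],
    [[0.04, -0.1, -0.05], [-0.014, 0.094, -0.002]],
    [[0.07, -0.16, -0.03], [-0.021, 0.14, -0.005]],
    [[0.098, -0.218, 0.022], [-0.028, 0.188, -0.007]],
    [[0.098, -0.218, 0.022], [-0.028, 0.188, -0.007]]
  ]
}}

```text
clock: 2.75
ee_pos: [0.4363, 0.1495, 0.187]
orientation: [0.384, 0.003, 0.924, -0.0]
ft_force: [1.2, -1.0, 0.1]
finger_gap: 0.0857
grasp_force: 0.0
```

```bash
cat >> h.py <<'E'
def wproj(X):
    c=camera_info("wrist");M=np.array(c['mount']);x,r=tool();q=np.linalg.inv(M)@np.r_[r.inv().apply(X-x),1];th=np.arctan2(np.hypot(q[0],q[1]),q[2]);u=q[:2]/np.hypot(q[0],q[1])*th*c['fx'];return u+[c['cx'],c['cy']]
E
python3 - <<'E'
from h import *
print(get_state()['qpos'],tool()[0],tool()[1].as_matrix());z=Rt(45).as_matrix()[:,2];print(delta(np.array([.486,.1525,.134])+.0187*z,Rt(45)))
cap=np.array([.470,.1538,.165]);d=np.array([-.47,0,.883])
for s in(0,.02,.035,.06):print(s,wproj(cap-s*d))
p,dd=camera("wrist");cv2.imwrite("pics/w3.png",p[:,:,::-1])
E
```

```text
[ 0.3397 -0.1769 -1.1976 -0.207  -0.241   0.2507] [0.4363 0.1495 0.187 ] [[-0.7057  0.0063  0.7085]
 [ 0.0061  1.     -0.0028]
 [-0.7085  0.0023 -0.7057]]
('shift', array([0.0084, 0.0109, 0.3043]), 'turn', array([-0.0018,  0.0012, -0.0039]))
0 [281.8336 254.1799]
0.02 [281.3523 233.7671]
0.035 [281.0245 220.2374]
0.06 [280.5356 200.5654]
```

View pics/w3.png

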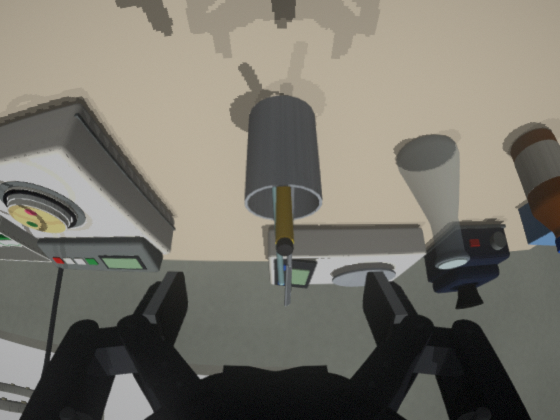

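In w3 the pen is at column 285 with its cap end at (285,246), which puts it at y ≈ 0.1565. Next I advance along the tool axis and close.

{"op": "servo_tool", "data": {
  "deltas": [
    [[0.003, 0.01, 0.08], [0, 0, 0]],
    [[0.006, 0.02, 0.16], [0, 0, -0.003]],
    [[0.008, 0.023, 0.24], [0, 0, -0.003]],
    [[0.008, 0.023, 0.3], [0, 0, -0.003]],
    [[0.008, 0.023, 0.3], [0, 0, -0.003]]
  ]
}}

```text
clock: 3.3
ee_pos: [0.4962, 0.1597, 0.1185]
orientation: [0.382, -0.002, 0.924, -0.001]
ft_force: [-1.4, -0.3, -0.1]
finger_gap: 0.0855
grasp_force: 0.0
```

{"op": "servo_tool", "data": {
  "deltas": [
    [[0, 0, 0], [0, 0, 0]],
    [[0, 0, 0], [0, 0, 0]],
    [[0, 0, 0], [0, 0, 0]],
    [[0, 0, 0], [0, 0, 0]],
    [[0, 0, 0], [0, 0, 0]]
  ],
  "hand": 1
}}

```text
clock: 3.8
ee_pos: [0.4971, 0.159, 0.1209]
orientation: [0.384, -0.002, 0.923, -0.001]
ft_force: [-0.1, -0.4, 0.2]
finger_gap: 0.0122
grasp_force: 0.6
```

{"op": "servo_tool", "data": {
  "deltas": [
    [[0, 0, 0], [0, 0, 0]],
    [[0, 0, 0], [0, 0, 0]],
    [[0, 0, 0], [0, 0, 0]]
  ]
}}

```text
clock: 4.1
ee_pos: [0.4974, 0.1591, 0.1207]
orientation: [0.384, -0.002, 0.923, -0.001]
ft_force: [-3.6, 1.1, 5.8]
finger_gap: 0.0106
grasp_force: 58.7
```

```bash
python3 - <<'E'
from h import *
x,r=tool();print(x,r.as_matrix(),get_state()['torque'])
d=np.array([-.47,0,.883])
print("pull tool-frame",r.inv().apply(.04*d)/.3, r.inv().apply(.13*d)/.3)
p,dd=camera("wrist");cv2.imwrite("pics/w4.png",p[:,:,::-1])
E
```

```text
[0.4974 0.1591 0.1207] [[-0.7052 -0.0031  0.709 ]
 [-0.0041  1.      0.0003]
 [-0.709  -0.0027 -0.7052]] [0.2618 0.3681 0.2119]
pull tool-frame [-0.0393 -0.0001 -0.1275] [-0.1276 -0.0004 -0.4142]
```

View pics/w4.png

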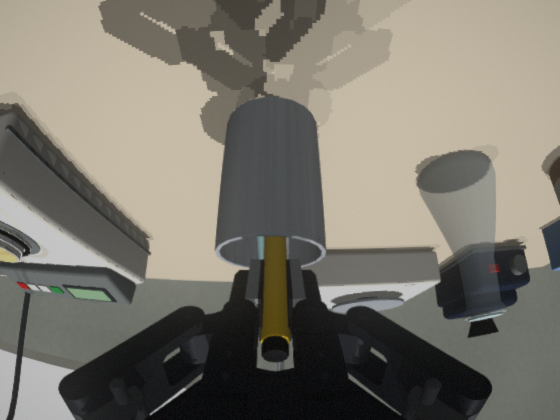

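The pen is gripped between the pads, with its cap end at (275,347). I'm pulling it out along its axis.

{"op": "servo_tool", "data": {
  "deltas": [
    [[-0.02, 0, -0.05], [0, 0, 0]],
    [[-0.045, 0, -0.13], [0, 0, 0]],
    [[-0.07, 0, -0.21], [0, 0, 0]],
    [[-0.098, 0, -0.29], [0, 0, 0]],
    [[-0.13, 0, -0.39], [0, 0, 0]]
  ]
}}

```text
clock: 4.65
ee_pos: [0.4406, 0.1585, 0.2305]
orientation: [0.383, -0.002, 0.924, -0.001]
ft_force: [0.4, 0.9, -1.3]
finger_gap: 0.0104
grasp_force: 58.5
```

{"op": "servo_tool", "data": {
  "deltas": [
    [[-0.02, 0, -0.05], [0, 0, 0]],
    [[-0.04, 0, -0.1], [0, 0, 0]],
    [[-0.04, 0, -0.1], [0, 0, 0]]
  ]
}}

```text
clock: 4.95
ee_pos: [0.4293, 0.1595, 0.2622]
orientation: [0.385, -0.002, 0.923, -0.0]
ft_force: [0.5, 0.5, -0.4]
finger_gap: 0.0101
grasp_force: 58.5
```

```bash
python3 - <<'E'
from h import *
x,r=tool();print(get_state()['qpos'],x,r.as_matrix(),get_state()['grasp_force'])
T=[]
for n,u,v,w in(("scene",280,170,120),("top",180,180,120)):
    p,d=camera(n);np.savez(f"pics/{n}1.npz",p=p,d=d);T.append(cv2.resize(p[v:v+w,u:u+w,::-1],(400,400),interpolation=cv2.INTER_CUBIC))
cv2.imwrite('pics/c1.png',np.hstack(T))
E
```

```text
[ 0.3846 -0.3445 -1.0381  0.1246 -0.2691  0.2736] [0.4293 0.1595 0.2622] [[-0.7036 -0.0032  0.7106]
 [-0.0038  1.      0.0008]
 [-0.7106 -0.0021 -0.7036]] 58.51443886756897
```

View pics/c1.png

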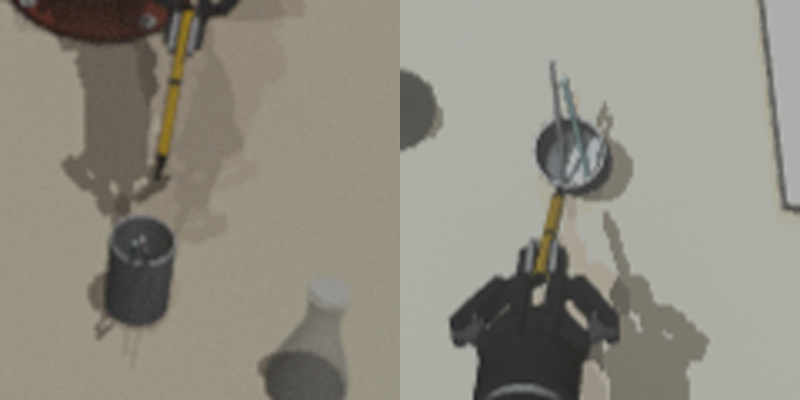

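The pen hangs free. In the scene tile the tip is at (157,180) and the band at (176,83). In the top tile the tip is at (160,185) and the band at (150,233). The beaker is still standing with the rod and spatula in it.

```bash
python3 - <<'E'
from kin import *
px=lambda u0,v0,s,x,y:(u0+(x+.5)/s-.5,v0+(y+.5)/s-.5);S=10/3
tip=tri(ray("scene",*px(280,170,S,157,180)),ray("top",*px(180,180,S,160,185)))
band=tri(ray("scene",*px(280,170,S,176,83)),ray("top",*px(180,180,S,150,233)))
print(tip,band)
# yellow/dark axis fit: project yellow pixels rows
for n,(u,v,w,h) in(("scene",(315,165,40,55)),("top",(205,230,40,40))):
    p=np.load(f"pics/{n}1.npz")['p'][v:v+h,u:u+w].astype(int);m=(p[...,0]-p[...,2]>50);ys,xs=np.nonzero(m);a=np.polyfit(ys+v,xs+u,1);print(n,len(xs),ys.min()+v,ys.max()+v,"u at v:",a)
b=band[0];t=tip[0];d=(b-t)/np.linalg.norm(b-t);print("len",np.linalg.norm(b-t),d,np.degrees(np.arccos(d[2])),np.degrees(np.arctan2(d[1],-d[0])))
x,r=tool();g=x-.0187*r.as_matrix()[:,2];print("grasp",g,"dist tip",np.linalg.norm(g-t),"tip in tool",r.inv().apply(t-x),"d in tool",r.inv().apply(d))
s=np.dot(g-t,d);print("line offset",g-t-s*d,s)
E
```

```text
(array([0.489 , 0.1582, 0.1503]), np.float64(0.0009900847252585577)) (array([0.441 , 0.1586, 0.2378]), np.float64(0.00179468446453852))
scene 129 173 216 u at v: [ -0.1749 366.1137]
top 56 239 260 u at v: [ -0.2361 282.9593]
len 0.09979447201393113 [-0.4811  0.0042  0.8766] 28.759166194258796 0.5018365563096515
grasp [0.4157 0.1591 0.2731] dist tip 0.14297693307758663 tip in tool [ 0.0352 -0.0008  0.1199] d in tool [-0.2816  0.0028 -0.9595]
line offset [-0.0046  0.0003 -0.0025] 0.1428808985034564
```

```bash
cat >> kin.py <<'E'
TT=np.array([.0352,-.0008,.1199])
def goal(tip,p=38,yaw=0):
    R=Rt(p,yaw);x=np.array(tip)-R.apply(TT);a=ik(x,R,get_state()['qpos']);print("tcp",x,"q",a[0].round(2),"err",round(a[1],4),round(a[2],1),delta(x,R))
E
python3 - <<'E'
from kin import *
goal([.49,.0,.15],42);goal([.49,-.15,.125]);goal([.5945,-.177,.105]);goal([.5945,-.177,.089]);goal([.559,-.1498,.105])
E
```

```text
tcp [0.4245 0.0008 0.2564] q [-0.4  -0.55 -1.17  0.15  0.3  -0.28] err 0.0 0.0 ('shift', array([ 0.0212, -0.5276, -0.0024]), 'turn', array([-0.    , -0.0321,  0.0028]))
tcp [ 0.4172 -0.1492  0.2266] q [-1.08 -0.29 -1.17  0.16  0.77 -0.86] err 0.0 0.0 ('shift', array([ 0.1109, -1.0273,  0.0507]), 'turn', array([ 0.0001, -0.0765,  0.0028]))
tcp [ 0.5217 -0.1762  0.2066] q [-0.82 -0.   -1.09 -0.23  0.61 -0.58] err 0.0 0.0 ('shift', array([-0.0873, -1.1181,  0.3446]), 'turn', array([ 0.0001, -0.0765,  0.0028]))
tcp [ 0.5217 -0.1762  0.1906] q [-0.82  0.04 -1.11 -0.3   0.61 -0.58] err 0.0 0.0 ('shift', array([-0.0495, -1.1179,  0.3822]), 'turn', array([ 0.0001, -0.0765,  0.0028]))
tcp [ 0.4862 -0.149   0.2066] q [-0.84 -0.1  -1.17 -0.2   0.63 -0.6 ] err 0.0 0.0 ('shift', array([-0.0042, -1.0271,  0.2607]), 'turn', array([ 0.0001, -0.0765,  0.0028]))
```

{"op": "servo_tool", "data": {
  "deltas": [
    [[0.004, -0.1, 0], [0, -0.006, 0]],
    [[0.008, -0.2, 0], [0, -0.012, 0]],
    [[0.012, -0.3, 0], [0, -0.018, 0]],
    [[0.016, -0.4, 0], [0, -0.024, 0]],
    [[0.021, -0.52, 0], [0, -0.032, 0.003]]
  ]
}}

```text
clock: 5.55
ee_pos: [0.4249, 0.0125, 0.2546]
orientation: [0.404, -0.0, 0.915, 0.0]
ft_force: [-0.0, -0.4, -1.2]
finger_gap: 0.0102
grasp_force: 58.6
```

{"op": "servo_tool", "data": {
  "deltas": [
    [[0.02, -0.1, 0.01], [0, -0.01, 0]],
    [[0.04, -0.2, 0.02], [0, -0.02, 0]],
    [[0.06, -0.3, 0.03], [0, -0.03, 0]],
    [[0.08, -0.4, 0.04], [0, -0.04, 0]],
    [[0.09, -0.5, 0.05], [0, -0.044, 0]]
  ]
}}

```text
clock: 6.05
ee_pos: [0.4174, -0.1384, 0.2244]
orientation: [0.435, 0.001, 0.9, 0.0]
ft_force: [1.4, -0.3, -0.4]
finger_gap: 0.0109
grasp_force: 58.6
```

```bash
python3 - <<'E'
from kin import *
print(get_state()['qpos']);x,r=tool();print("tip",x+r.apply(TT))
goal([.49,-.15,.125]);goal([.55,-.17,.106])
E
```

```text
[-1.0494 -0.3121 -1.1835  0.1373  0.7467 -0.8216]
tip [ 0.4895 -0.1393  0.1223]
tcp [ 0.4172 -0.1492  0.2266] q [-1.08 -0.29 -1.17  0.16  0.77 -0.86] err 0.0 0.0 ('shift', array([-0.0053, -0.0359, -0.005 ]), 'turn', array([-0.0005, -0.0043, -0.0014]))
tcp [ 0.4772 -0.1692  0.2076] q [-0.92 -0.1  -1.14 -0.14  0.68 -0.68] err 0.0 0.0 ('shift', array([-0.08  , -0.1022,  0.1911]), 'turn', array([-0.0005, -0.0043, -0.0014]))
```

{"op": "servo_tool", "data": {
  "deltas": [
    [[-0.02, -0.03, 0.05], [0, -0.004, -0.001]],
    [[-0.04, -0.06, 0.1], [0, -0.004, -0.001]],
    [[-0.06, -0.09, 0.15], [0, -0.004, -0.001]],
    [[-0.08, -0.102, 0.19], [0, -0.004, -0.001]],
    [[-0.08, -0.102, 0.19], [0, -0.004, -0.001]]
  ]
}}

```text
clock: 6.55
ee_pos: [0.4784, -0.1672, 0.2076]
orientation: [0.437, -0.001, 0.899, 0.001]
ft_force: [0.5, -0.1, -0.5]
finger_gap: 0.0106
grasp_force: 58.6
```

```bash
python3 - <<'E'
from kin import *
x,r=tool();t=x+r.apply(TT);print("tip",t,wproj(t))
p,dd=camera("wrist");cv2.imwrite("pics/w5full.png",p[:,:,::-1])
T=cv2.resize(p[110:310,180:380,::-1],(600,600),interpolation=cv2.INTER_CUBIC);cv2.imwrite("pics/w5.png",T)
for n,X in(("g",[.5945,-.177,.089]),("p",[.559,-.1498,.089]),("c",[.584,-.157,.089])):print(n,wproj(np.array(X)))
E
```

```text
tip [ 0.5509 -0.1678  0.1058] [273.6785 162.2897]
g [263.364  168.6117]
p [293.5685 150.1405]
c [284.4246 163.5271]
```

View pics/w5.png

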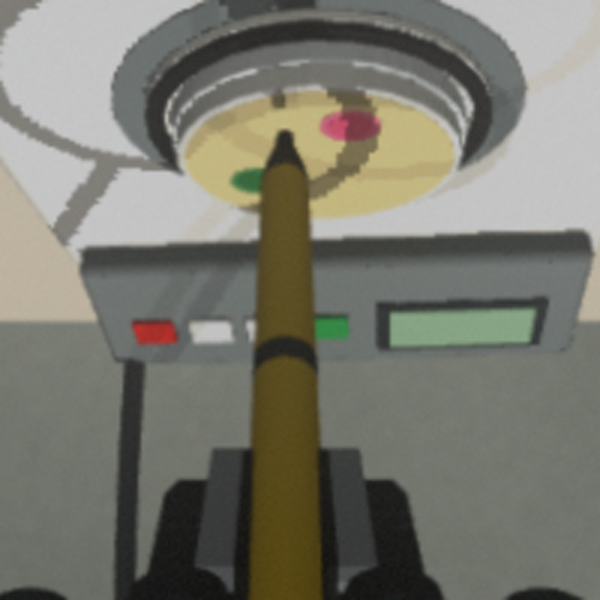

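Scale 3 with origin (180,110): the pen tip is at (285,132), i.e. full (275,154). Pink is at (297,152) and green, partly hidden, at about (267,170). The tip lies about 8 px above my prediction, so I'm correcting the tip offset with the wrist camera.

```bash
cat >> h.py <<'E'
def wray(u,v):
    c=camera_info("wrist");M=np.array(c['mount']);a=np.array([u-c['cx'],v-c['cy']]);th=np.hypot(*a)/c['fx'];a=a/np.hypot(*a)*np.sin(th);x,r=tool()
    return x+r.apply(M[:3,3]),r.apply(M[:3,:3]@np.r_[a,np.cos(th)])
def watz(u,v,z):
    o,d=wray(u,v);return o+d*(z-o[2])/d[2]
E
python3 - <<'E'
from kin import *
x,r=tool();n=np.array([.958,0,-.285])
for k in np.arange(0,.011,.001):
    t=x+r.apply(TT+k*n+[0,.001,0]);print(k,t,wproj(t))
print("g",watz(267,170,.089),"p",watz(297,152,.089))
E
```

```text
0.0 [ 0.5501 -0.166   0.1058] [274.8989 162.2897]
0.001 [ 0.5493 -0.166   0.1052] [274.8992 161.2007]
0.002 [ 0.5485 -0.166   0.1047] [274.8996 160.1081]
0.003 [ 0.5477 -0.166   0.1041] [274.8999 159.0119]
0.004 [ 0.5469 -0.166   0.1035] [274.9002 157.9121]
0.005 [ 0.5461 -0.166   0.1029] [274.9006 156.8086]
0.006 [ 0.5453 -0.166   0.1023] [274.9009 155.7016]
0.007 [ 0.5444 -0.166   0.1018] [274.9013 154.5909]
0.008 [ 0.5436 -0.1661  0.1012] [274.9016 153.4767]
0.009000000000000001 [ 0.5428 -0.1661  0.1006] [274.9019 152.3588]
0.01 [ 0.542  -0.1661  0.1   ] [274.9023 151.2374]
g [ 0.5975 -0.1735  0.089 ] p [ 0.5622 -0.1466  0.089 ]
```

```bash
sed -i 's/^TT=.*/TT=np.array([.0419,.0002,.1179])/' kin.py; python3 - <<'E'
from kin import *
goal([.5975,-.1735,.0955])
E
```

```text
tcp [ 0.5304 -0.1737  0.2011] q [-0.79  0.02 -1.09 -0.27  0.59 -0.56] err 0.0 0.0 ('shift', array([-0.0917, -0.0244,  0.1515]), 'turn', array([ 0.0016, -0.002 ,  0.0005]))
```

{"op": "servo_tool", "data": {
  "deltas": [
    [[-0.03, -0.006, 0.035], [0, 0, 0]],
    [[-0.06, -0.012, 0.07], [0, 0, 0]],
    [[-0.08, -0.018, 0.11], [0, 0, 0]],
    [[-0.09, -0.024, 0.15], [0, -0.002, 0]],
    [[-0.09, -0.024, 0.15], [0, -0.002, 0]]
  ]
}}

```text
clock: 7.1
ee_pos: [0.5299, -0.1739, 0.202]
orientation: [0.439, -0.001, 0.899, 0.0]
ft_force: [0.6, -0.4, -1.0]
finger_gap: 0.0104
grasp_force: 58.6
```

```bash
python3 - <<'E'
from kin import *
x,r=tool();t=x+r.apply(TT);print("tip",t,wproj(t),get_state()['ft_force'])
p,dd=camera("wrist");a=cv2.resize(p[130:230,200:350,::-1],(450,300),interpolation=cv2.INTER_CUBIC)
q,d=camera("scene");b=cv2.resize(q[210:270,190:280,::-1],(450,300),interpolation=cv2.INTER_CUBIC)
cv2.imwrite("pics/w6.png",np.vstack([a,b]));np.savez("pics/w6.npz",p=p,q=q)
E
```

```text
tip [ 0.5972 -0.1736  0.0965] [274.9029 154.5956] [ 0.6305 -0.417  -1.0293]
```

View pics/w6.png

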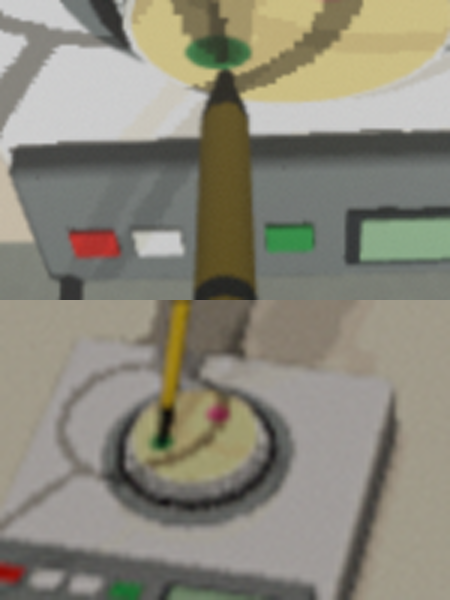

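In the wrist tile the tip is at (224,71) and the green centre at (218,51). In the scene tile the tip is at (162,143) and green is at the same spot. I'll combine both views.

```bash
python3 - <<'E'
from kin import *
g=watz(200+218/3,130+51/3,.089);o,dt=wray(200+224.5/3,130+71/3);print("green wrist",g,"cam",o,"ray",dt)
print("tip tri w/scene",tri((o,dt),ray("scene",222.3,238.3)))
for h in(0,.003,.006,.009):print(h,watz(200+224.5/3,130+71/3,.089+h)-g, atz("scene",222.3,238.3,.089+h)-atz("scene",222.0,238.0,.089))
z=np.load("pics/w6.npz");p=z['q'][230:248,214:234].astype(int);p0=np.load("pics/scene0.npz")['p'][230:248,214:234].astype(int)
gm=lambda p:(p[...,1]-p[...,0]>20);
for q in(p,p0):
    m=gm(q);y,x=np.nonzero(m);print("green",len(x),x.mean()+214,y.mean()+230)
print("dark tip rows");m=(p.sum(2)<130);print(m.astype(int))
E
```

```text
green wrist [ 0.5971 -0.1752  0.089 ] cam [ 0.3659 -0.174   0.2258] ray [ 0.8709  0.0023 -0.4914]
tip tri w/scene (array([ 0.5987, -0.1737,  0.0946]), np.float64(0.0007123512227578368))
0 [0.0112 0.0018 0.    ] [0.001  0.0015 0.    ]
0.003 [0.0059 0.0018 0.003 ] [0.0035 0.0028 0.003 ]
0.006 [0.0006 0.0018 0.006 ] [0.006 0.004 0.006]
0.009 [-0.0047  0.0018  0.009 ] [0.0085 0.0053 0.009 ]
green 8 221.625 238.25
green 10 221.8 238.0
dark tip rows
[[0 0 0 0 0 0 0 0 0 0 0 0 0 0 0 0 0 0 0 0]
 [0 0 0 0 0 0 0 0 0 0 0 0 0 0 0 0 0 0 0 0]
 [0 0 0 0 0 0 0 0 0 1 0 0 0 0 0 0 0 0 0 0]
 [0 0 0 0 0 0 0 0 0 1 0 0 0 0 0 0 0 0 0 0]
 [0 0 0 0 0 0 0 0 0 1 0 0 0 0 0 0 0 0 0 0]
 [0 0 0 0 0 0 0 0 1 1 0 0 0 0 0 0 0 0 0 0]
 [0 0 0 0 0 0 0 0 1 1 0 0 0 0 0 0 0 0 0 0]
 [0 0 0 0 0 0 0 0 1 1 0 0 0 0 0 0 0 0 0 0]
 [0 0 0 0 0 0 0 0 1 0 0 0 0 0 0 0 0 0 0 0]
 [1 0 0 0 0 0 0 0 0 0 0 0 0 0 0 0 0 0 0 0]
 [1 0 0 0 0 0 0 0 0 0 0 0 0 0 0 0 0 0 0 0]
 [1 0 0 0 0 0 0 0 0 0 0 0 0 0 0 0 0 0 0 0]
 [0 0 0 0 0 0 0 0 0 0 0 0 0 0 0 0 0 0 0 0]
 [1 0 0 0 0 0 0 0 0 0 0 0 0 0 0 0 0 0 0 0]
 [1 0 0 0 0 0 0 0 0 0 0 0 0 0 0 0 0 0 0 0]
 [1 1 0 0 0 0 0 0 0 0 0 0 0 0 0 0 0 0 0 0]
 [0 0 1 0 0 0 0 0 0 0 0 0 0 0 0 0 0 0 0 0]
 [0 0 0 1 0 0 0 0 0 0 0 0 0 0 0 0 0 0 0 0]]
```

{"op": "servo_tool", "data": {
  "deltas": [
    [[0.006, -0.004, -0.002], [0, 0, 0]],
    [[0.0115, -0.0067, -0.004], [0, 0, 0]],
    [[0.0115, -0.0067, -0.004], [0, 0, 0]]
  ]
}}

```text
clock: 7.5
ee_pos: [0.5266, -0.1765, 0.2009]
orientation: [0.439, -0.001, 0.898, -0.0]
ft_force: [0.2, 0.8, 0.5]
finger_gap: 0.0106
grasp_force: 58.6
```

```bash
cat >> kin.py <<'E'
def favg(n=8):
    F=[];
    for i in range(n):
        p=camera("wrist");F.append(np.r_[get_state()['ft_force'],tool()[0]])
    F=np.array(F);x,r=tool();print("F",F[:,:3].mean(0),"sd",F[:,2].std(),"tcp",F[:,3:].mean(0),"tip",F[:,3:].mean(0)+r.apply(TT),"clk",get_state()['clock']);return p[0]
E
python3 - <<'E'
from kin import *
favg()
E
```

```text
F [ 0.2039 -0.1555 -0.1872] sd 0.6038323103622713 tcp [ 0.5271 -0.1764  0.201 ] tip [ 0.5944 -0.1762  0.0956] clk 7.9
```

{"op": "servo_tool", "data": {
  "deltas": [
    [[0.0016, 0, 0.0012], [0, 0, 0]],
    [[0.0031, 0, 0.0025], [0, 0, 0]],
    [[0.0047, 0, 0.0037], [0, 0, 0]],
    [[0.0063, 0, 0.005], [0, 0, 0]],
    [[0.0079, 0, 0.0062], [0, 0, 0]]
  ]
}}

```text
clock: 8.4
ee_pos: [0.5272, -0.1763, 0.1979]
orientation: [0.439, -0.001, 0.898, -0.0]
ft_force: [0.0, 0.3, 1.1]
finger_gap: 0.0106
grasp_force: 58.6
```

```bash
python3 - <<'E'
from kin import *
p=favg();q,d=camera("scene")
a=cv2.resize(p[130:230,200:350,::-1],(450,300),interpolation=cv2.INTER_CUBIC)
b=cv2.resize(q[225:255,205:250,::-1],(450,300),interpolation=cv2.INTER_CUBIC)
cv2.imwrite("pics/w7.png",np.vstack([a,b]))
E
```

```text
F [-0.6291 -0.0587 -0.0713] sd 0.42306558114292764 tcp [ 0.5272 -0.1763  0.1979] tip [ 0.5945 -0.1762  0.0925] clk 8.8
```

I've used all ten picture views, so from here I go by force and image code.

{"op": "servo_tool", "data": {
  "deltas": [
    [[0.0016, 0, 0.0012], [0, 0, 0]],
    [[0.0031, 0, 0.0025], [0, 0, 0]],
    [[0.0052, 0, 0.0041], [0, 0, 0]],
    [[0.0052, 0, 0.0041], [0, 0, 0]]
  ]
}}

```text
clock: 9.25
ee_pos: [0.5272, -0.1763, 0.1959]
orientation: [0.439, -0.001, 0.898, -0.0]
ft_force: [-0.6, 0.2, 1.0]
finger_gap: 0.0106
grasp_force: 58.6
```

```bash
cat >> kin.py <<'E'
def look(p):
    q=p.astype(int)
    for n,m in(("green",(q[...,1]-q[...,0]>25)&(q[...,1]-q[...,2]>5)),("pink",(q[...,0]-q[...,1]>60)&(q[...,2]-q[...,1]>15))):
        m[:120]=m[180:]=False;m[:,:200]=m[:,350:]=False;y,x=np.nonzero(m)
        if len(x):print(n,len(x),"u",x.min(),x.max(),"v",y.min(),y.max(),"mean",x.mean(),y.mean(),watz((x.min()+x.max())/2,(y.min()+y.max())/2,.089))
E
python3 - <<'E'
from kin import *
p=favg();look(p)
E
```

```text
F [-0.7898  0.215   1.2449] sd 0.46782344092941847 tcp [ 0.5272 -0.1763  0.196 ] tip [ 0.5946 -0.1762  0.0905] clk 9.65
green 101 u 266 286 v 149 157 mean 276.5742574257426 152.990099009901 [ 0.5946 -0.1753  0.089 ]
pink 80 u 303 324 v 124 134 mean 308.1625 129.3625 [ 0.5587 -0.1486  0.089 ]
```

{"op": "servo_tool", "data": {
  "deltas": [
    [[0.0016, 0, 0.0012], [0, 0, 0]],
    [[0.003, 0, 0.0024], [0, 0, 0]],
    [[0.003, 0, 0.0024], [0, 0, 0]]
  ]
}}

```text
clock: 9.95
ee_pos: [0.5272, -0.1763, 0.1948]
orientation: [0.439, -0.001, 0.898, -0.0]
ft_force: [-1.1, 0.4, 2.7]
finger_gap: 0.0104
grasp_force: 58.7
```

```bash
python3 - <<'E'
from kin import *
p=favg();look(p)
goal([.559,-.1498,.1025])
E
```

```text
F [-1.3595  0.2532  1.8575] sd 0.35088296894920185 tcp [ 0.5272 -0.1763  0.1948] tip [ 0.5946 -0.1762  0.0893] clk 10.35
green 103 u 266 286 v 149 157 mean 276.49514563106794 153.04854368932038 [ 0.5925 -0.1753  0.089 ]
pink 76 u 303 324 v 124 134 mean 308.2236842105263 129.44736842105263 [ 0.557  -0.1489  0.089 ]
tcp [ 0.4919 -0.15    0.2081] q [-0.83 -0.09 -1.16 -0.2   0.62 -0.59] err 0.0 0.0 ('shift', array([ 0.037 ,  0.0879, -0.1202]), 'turn', array([0.0003, 0.0015, 0.0016]))
```

{"op": "servo_tool", "data": {
  "deltas": [
    [[-0.016, 0, -0.0125], [0, 0, 0]],
    [[-0.0315, 0, -0.0246], [0, 0, 0]],
    [[0, 0.045, -0.07], [0, 0, 0]],
    [[0.041, 0.089, -0.118], [0, 0, 0]],
    [[0.041, 0.089, -0.118], [0, 0, 0]]
  ]
}}

```text
clock: 10.85
ee_pos: [0.4897, -0.1477, 0.206]
orientation: [0.439, -0.001, 0.899, 0.001]
ft_force: [0.0, -0.1, -1.0]
finger_gap: 0.0104
grasp_force: 58.6
```

```bash
python3 - <<'E'
from kin import *
p=favg();look(p);goal([.559,-.1495,.0945])
E
```

```text
F [ 0.2123 -0.1805  0.0884] sd 0.6614841349714989 tcp [ 0.492  -0.1501  0.2072] tip [ 0.5593 -0.1499  0.1018] clk 11.25
green 122 u 238 256 v 159 167 mean 246.99180327868854 163.02459016393442 [ 0.5973 -0.1757  0.089 ]
pink 14 u 268 286 v 142 147 mean 273.2857142857143 145.71428571428572 [ 0.5639 -0.148   0.089 ]
tcp [ 0.4919 -0.1497  0.2001] q [-0.83 -0.07 -1.17 -0.24  0.62 -0.59] err 0.0 0.0 ('shift', array([0.0176, 0.0008, 0.0135]), 'turn', array([0.0004, 0.0015, 0.0016]))
```

{"op": "servo_tool", "data": {
  "deltas": [
    [[0.008, 0.001, 0.006], [0, 0, 0]],
    [[0.016, 0.001, 0.0125], [0, 0, 0]],
    [[0.021, 0.001, 0.0165], [0, 0, 0]],
    [[0.025, 0.001, 0.0195], [0, 0, 0]],
    [[0.0276, 0.001, 0.0216], [0, 0, 0]]
  ]
}}

```text
clock: 11.75
ee_pos: [0.4917, -0.1493, 0.1961]
orientation: [0.439, -0.001, 0.898, -0.0]
ft_force: [0.2, 0.4, 0.7]
finger_gap: 0.0105
grasp_force: 58.7
```

{"op": "servo_tool", "data": {
  "deltas": [
    [[0.0016, 0, 0.0012], [0, 0, 0]],
    [[0.0031, 0, 0.0025], [0, 0, 0]],
    [[0.0052, 0, 0.0041], [0, 0, 0]],
    [[0.0052, 0, 0.0041], [0, 0, 0]]
  ]
}}

```text
clock: 12.15
ee_pos: [0.4918, -0.1494, 0.1943]
orientation: [0.44, -0.001, 0.898, -0.0]
ft_force: [-0.7, 0.3, 2.8]
finger_gap: 0.0104
grasp_force: 58.7
```

```bash
python3 - <<'E'
from kin import *
p=favg();look(p)
E
```

```text
F [-1.1596  0.1857  1.8006] sd 0.4359809334742428 tcp [ 0.4917 -0.1494  0.1943] tip [ 0.5591 -0.1493  0.0889] clk 12.55
green 111 u 237 255 v 168 175 mean 245.9189189189189 171.95495495495496 [ 0.5899 -0.1751  0.089 ]
pink 25 u 267 286 v 151 156 mean 271.0 153.32 [ 0.557 -0.148  0.089]
```

Both colonies are pressed, with about 2 N on each. Now I retreat.

{"op": "servo_tool", "data": {
  "deltas": [
    [[-0.016, 0, -0.0125], [0, 0, 0]],
    [[-0.0315, 0, -0.0246], [0, 0, 0]],
    [[0.0, 0, -0.1], [0, 0, 0]],
    [[0.03, 0, -0.18], [0, 0, 0]],
    [[0.06, 0, -0.25], [0, 0, 0]]
  ]
}}

```text
clock: 13.05
ee_pos: [0.4206, -0.1488, 0.2264]
orientation: [0.439, -0.002, 0.898, -0.0]
ft_force: [-0.3, -0.3, -1.4]
finger_gap: 0.0106
grasp_force: 58.7
```

```bash
python3 - <<'E'
from kin import *
x,r=tool();print(x,"tip",x+r.apply(TT),get_state()['qpos']);R=Rt(45)
for p in([.4293,0,.262],[.4293,.1595,.2622]):print(delta(p,R),ik(np.array(p),R,get_state()['qpos']))
E
```

```text
[ 0.4206 -0.1488  0.2264] tip [ 0.4879 -0.1486  0.1209] [-1.0696 -0.2853 -1.1696  0.1342  0.7655 -0.8459]
('shift', array([-0.1131,  0.4956, -0.0495]), 'turn', array([0.0006, 0.0793, 0.0019])) (array([-0.3737, -0.5104, -1.099 ,  0.2325,  0.2611, -0.2705]), np.float64(9.517980759708841e-11), np.float64(2.1774505949842765e-08))
('shift', array([-0.1152,  1.0273, -0.0493]), 'turn', array([0.0006, 0.0793, 0.0019])) (array([ 0.3836, -0.3432, -1.0329,  0.1334, -0.2678,  0.278 ]), np.float64(4.66749121242194e-12), np.float64(4.74653112606056e-09))
```

{"op": "servo_tool", "data": {
  "deltas": [
    [[-0.04, 0.08, -0.02], [0, 0.016, 0]],
    [[-0.07, 0.18, -0.03], [0, 0.032, 0]],
    [[-0.1, 0.28, -0.04], [0, 0.048, 0]],
    [[-0.113, 0.39, -0.05], [0, 0.064, 0]],
    [[-0.115, 0.496, -0.05], [0, 0.079, 0.002]]
  ]
}}

```text
clock: 13.55
ee_pos: [0.4305, -0.0033, 0.2636]
orientation: [0.385, 0.0, 0.923, -0.0]
ft_force: [1.0, -0.7, -1.6]
finger_gap: 0.0104
grasp_force: 59.0
```

{"op": "servo_tool", "data": {
  "deltas": [
    [[0, 0.11, 0], [0, 0, 0]],
    [[0, 0.22, 0], [0, 0, 0]],
    [[0, 0.33, 0], [0, 0, 0]],
    [[0, 0.44, 0], [0, 0, 0]],
    [[0, 0.531, 0], [0, 0, 0]]
  ]
}}

```text
clock: 14.05
ee_pos: [0.43, 0.157, 0.2627]
orientation: [0.384, -0.0, 0.923, 0.001]
ft_force: [0.6, -0.5, 0.3]
finger_gap: 0.0102
grasp_force: 58.9
```

```bash
python3 - <<'E'
from kin import *
p=favg(4);x,r=tool();print(r.as_matrix(),delta([.4293,.1595,.2622],Rt(45)))
# compare beaker between pull-out pictures and now
for n,(u,v,w,h) in(("scene",(305,232,32,40)),("top",(215,195,40,42))):
    a=np.load(f"pics/{n}1.npz")['p'];q,_=camera(n);np.savez(f"pics/{n}2.npz",p=q)
    A=cv2.cvtColor(a,cv2.COLOR_RGB2GRAY)[v:v+h,u:u+w].astype(np.float32);B=cv2.cvtColor(q,cv2.COLOR_RGB2GRAY)[v:v+h,u:u+w].astype(np.float32)
    z=np.load(f"pics/{n}0.npz")['p'];C=cv2.cvtColor(z,cv2.COLOR_RGB2GRAY)[v:v+h,u:u+w].astype(np.float32)
    print(n,abs(A-B).mean(),cv2.phaseCorrelate(A,B),cv2.phaseCorrelate(C,B),abs(C-B).mean())
E
```

```text
F [ 0.0907 -0.055  -0.1153] sd 0.43968931135020833 tcp [0.4297 0.1593 0.2623] tip [0.4836 0.1597 0.1494] clk 14.25
[[-0.7064 -0.0039  0.7078]
 [-0.0028  1.      0.0027]
 [-0.7079 -0.     -0.7064]] ('shift', array([ 0.    ,  0.0099, -0.0023]), 'turn', array([0.0017, 0.0007, 0.0018]))
scene 2.13125 ((0.12718833828062692, 0.10876794123882405), 0.9329954486340284) ((0.4199667065391779, 0.35498141551677875), 0.6492771215736866) 5.6265626
top 0.4059524 ((0.014703962675596927, 0.5376320990629893), 1.0040573649936253) ((0.0017531016668073107, 0.48670045380562854), 1.0380354783270094) 9.377381
```

{"op": "servo_tool", "data": {
  "deltas": [
    [[0.026, 0, 0.074], [0, 0, 0]],
    [[0.052, 0, 0.148], [0, 0, 0]],
    [[0.078, 0, 0.222], [0, 0, 0]],
    [[0.104, 0, 0.296], [0, 0, 0]],
    [[0.13, 0, 0.368], [0, 0, 0]]
  ]
}}

```text
clock: 14.85
ee_pos: [0.4822, 0.1531, 0.1563]
orientation: [0.384, 0.002, 0.923, -0.0]
ft_force: [-0.1, 1.0, 2.0]
finger_gap: 0.0106
grasp_force: 58.8
```

```bash
python3 - <<'E'
from kin import *
p=favg(4);print(delta([.496,.1591,.1235],Rt(45)))
E
```

```text
F [-0.7249 -0.8692 -0.4513] sd 0.5727806555884761 tcp [0.4811 0.153  0.1546] tip [0.5349 0.1531 0.0416] clk 15.05
('shift', array([0.0419, 0.0184, 0.1126]), 'turn', array([-0.0013,  0.0003, -0.0013]))
```

{"op": "servo_tool", "data": {
  "deltas": [
    [[0, 0.01, 0], [0, 0, 0]],
    [[0, 0.019, 0], [-0.001, 0, -0.001]],
    [[0, 0.019, 0], [-0.001, 0, -0.001]]
  ]
}}

```text
clock: 15.35
ee_pos: [0.4816, 0.1614, 0.1579]
orientation: [0.385, -0.001, 0.923, 0.001]
ft_force: [0.1, -1.6, 1.4]
finger_gap: 0.0105
grasp_force: 58.7
```

```bash
python3 - <<'E'
from kin import *
p=favg(4);print(delta([.496,.1591,.1235],Rt(45)),get_state()['torque'])
for n,(u,v,w,h) in(("scene",(305,242,32,30)),("top",(218,195,20,25))):
    a=np.load(f"pics/{n}2.npz")['p'];q,_=camera(n)
    A,B=[cv2.cvtColor(i,cv2.COLOR_RGB2GRAY)[v:v+h,u:u+w].astype(np.float32) for i in(a,q)];print(n,abs(A-B).mean(),cv2.phaseCorrelate(A,B))
E
```

```text
F [-0.3484 -1.0167  0.7006] sd 0.5742012038067728 tcp [0.4814 0.1613 0.1574] tip [0.5355 0.1617 0.0445] clk 15.55
('shift', array([ 0.0447, -0.0073,  0.1136]), 'turn', array([0.0015, 0.0019, 0.0008])) [-0.2519  0.7118 -0.2332]
scene 4.407292 ((0.07966331734933796, 0.0911690867225623), 0.8708628917733828)
top 6.126 ((0.11331911807769224, 0.4718243884264126), 0.9934162502288818)
```

{"op": "servo_tool", "data": {
  "deltas": [
    [[0.009, -0.006, 0.022], [0, 0, 0]],
    [[0.018, -0.01, 0.044], [0, 0, 0]],
    [[0.026, -0.01, 0.066], [0.001, 0.001, 0]],
    [[0.035, -0.01, 0.088], [0.001, 0.001, 0]],
    [[0.035, -0.01, 0.088], [0.001, 0.001, 0]]
  ]
}}

```text
clock: 16.15
ee_pos: [0.4924, 0.1582, 0.1295]
orientation: [0.382, -0.001, 0.924, -0.0]
ft_force: [-0.1, 0.6, -0.6]
finger_gap: 0.0104
grasp_force: 58.7
```

```bash
python3 - <<'E'
from kin import *
p=favg(4);print(delta([.496,.1585,.1235],Rt(45)),get_state()['torque'])
E
```

```text
F [ 0.1057 -0.1379 -0.5923] sd 0.4172214974575928 tcp [0.4924 0.1582 0.1303] tip [0.5462 0.1585 0.0173] clk 16.35
('shift', array([0.0086, 0.0008, 0.0252]), 'turn', array([0.0005, 0.0004, 0.0009])) [-0.0307  0.785   0.0168]
```

{"op": "servo_tool", "data": {
  "deltas": [
    [[0.004, 0, 0.012], [0, 0, 0]],
    [[0.0086, 0.001, 0.025], [0, 0, 0]],
    [[0.0086, 0.001, 0.025], [0, 0, 0]]
  ]
}}

```text
clock: 16.65
ee_pos: [0.496, 0.1584, 0.1229]
orientation: [0.383, -0.001, 0.924, -0.0]
ft_force: [0.3, 0.2, 0.1]
finger_gap: 0.0105
grasp_force: 58.7
```

```bash
python3 - <<'E'
from kin import *
p=favg(4);print(get_state()['torque'])
E
```

```text
F [ 0.1813 -0.3985 -0.1383] sd 0.2986475078649816 tcp [0.496  0.1584 0.1232] tip [0.5497 0.1586 0.0102] clk 16.85
[0.0324 0.7908 0.0064]
```

{"op": "servo_tool", "data": {
  "deltas": [
    [[0, 0, 0], [0, 0, 0]],
    [[0, 0, 0], [0, 0, 0]],
    [[0, 0, 0], [0, 0, 0]],
    [[0, 0, 0], [0, 0, 0]],
    [[0, 0, 0], [0, 0, 0]]
  ],
  "hand": -1
}}

```text
clock: 17.35
ee_pos: [0.496, 0.1585, 0.1234]
orientation: [0.383, -0.001, 0.924, 0.0]
ft_force: [-0.7, 0.2, 0.3]
finger_gap: 0.0819
grasp_force: 0.0
```

```bash
python3 - <<'E'
from kin import *
p=favg(4);cv2.imwrite("pics/w9.png",p[:,:,::-1]);q=p.astype(int)
m=(q[...,0]-q[...,2]>60)&(q[...,0]-q[...,1]>10);m[:200]=False;m[:,:200]=m[:,350:]=False;y,x=np.nonzero(m);
for v in range(230,360,20):
    k=x[y==v];print(v,(k.min(),k.max()) if len(k) else None)
E
```

```text
F [ 0.3704  0.1715 -0.0582] sd 0.2565049602495289 tcp [0.496  0.1585 0.1234] tip [0.5498 0.1587 0.0104] clk 17.55
230 None
250 None
270 None
290 None
310 None
330 (np.int64(274), np.int64(277))
350 None
```

{"op": "servo_tool", "data": {
  "deltas": [
    [[-0.002, 0, -0.06], [0, 0, 0]],
    [[-0.004, 0, -0.14], [0, 0, 0]],
    [[-0.006, 0, -0.22], [0, 0, 0]],
    [[-0.008, 0, -0.3], [0, 0, 0]],
    [[-0.01, 0, -0.36], [0, 0, 0]]
  ]
}}

```text
clock: 18.05
ee_pos: [0.4208, 0.1583, 0.2027]
orientation: [0.383, -0.001, 0.924, 0.0]
ft_force: [-0.2, -0.2, -0.1]
finger_gap: 0.0854
grasp_force: 0.0
```

```bash
python3 - <<'E'
from kin import *
favg(2)
for n,(u,v,w,h) in(("scene",(300,200,45,50)),("top",(215,215,40,32))):
    q,d=camera(n);cv2.imwrite(f"pics/{n}9.png",q[:,:,::-1])
    for nm,P in(("start",np.load(f"pics/{n}0.npz")['p']),("now",q)):
        p=P[v:v+h,u:u+w].astype(int);m=(p[...,0]-p[...,2]>60);ys,xs=np.nonzero(m);print(n,nm,len(xs),'v',ys.min()+v,ys.max()+v,[(int(y+v),round(xs[ys==y].mean()+u,1)) for y in np.unique(ys)[::4]])
    a=np.load(f"pics/{n}0.npz")['p'];v,h,u,w=(250,22,308,28) if n=="scene" else (196,24,218,28)
    A,B=[cv2.cvtColor(i,cv2.COLOR_RGB2GRAY)[v:v+h,u:u+w].astype(np.float32) for i in(a,q)];print(n,abs(A-B).mean(),cv2.phaseCorrelate(A,B))
    if n=="scene":
        for nm,(v,h,u,w) in(("counter",(200,80,180,90)),("flask",(250,45,355,35)),("media",(250,45,410,30))):
            A,B=[cv2.cvtColor(i,cv2.COLOR_RGB2GRAY)[v:v+h,u:u+w].astype(np.float32) for i in(a,q)];print(nm,abs(A-B).mean(),cv2.phaseCorrelate(A,B))
E
```

```text
F [0.3921 0.1213 0.035 ] sd 0.5457558459063764 tcp [0.4209 0.1587 0.2039] tip [0.4751 0.1591 0.0911] clk 18.15
scene start 69 v 219 247 [(219, np.float64(326.5)), (223, np.float64(326.0)), (227, np.float64(325.5)), (231, np.float64(325.0)), (235, np.float64(324.0)), (240, np.float64(323.0)), (244, np.float64(323.0))]
scene now 73 v 219 247 [(219, np.float64(328.0)), (223, np.float64(327.0)), (227, np.float64(326.0)), (231, np.float64(326.0)), (235, np.float64(325.0)), (240, np.float64(324.0)), (244, np.float64(324.0))]
scene 3.043831 ((0.15261231996900904, 0.05820248371755632), 0.9781091120507982)
counter 1.3936111 ((0.030734625816663197, -0.007800748752245568), 1.0026897104581196)
flask 1.3447618 ((-0.107133600412741, 0.5096927679777465), 0.9922966909997257)
media 1.6592592 ((-0.08551671417217577, 0.4007819433841462), 1.0221969819068908)
top start 16 v 225 238 [(225, np.float64(231.0)), (232, np.float64(230.0)), (236, np.float64(229.0))]
top now 23 v 224 238 [(224, np.float64(231.0)), (228, np.float64(229.5)), (235, np.float64(228.5))]
top 11.145833 ((-0.014034948610291309, -0.3820970036182594), 0.8711101146207916)
```

```bash
python3 - <<'E'
from h import *
c=camera_info("top");_,d=camera("top");v,u=np.mgrid[:420,:560]
W=(np.stack([(u-c['cx'])/c['fx']*d,(v-c['cy'])/c['fy']*d,d],-1)-np.array(c['t']))@np.array(c['R'])
m=(abs(u-232)<20)&(v>190)&(v<226)&(W[...,2]>.115)&(W[...,2]<.3);q=W[m];print(len(q),q.min(0),q.max(0))
m=(abs(u-232)<20)&(v>200)&(v<240)&(abs(W[...,2]-.1)<.006);print(W[m].min(0),W[m].max(0))
print(hand_in())
E
```

```text
52 [0.5571 0.1458 0.1155] [0.6003 0.1673 0.1779]
[0.4938 0.1224 0.0941] [0.5602 0.1879 0.1058]
the job is handed in; nothing more can be done
None
```

I pressed the green colony and then the pink one under the lamp, each with about 2 N and roughly 3 mm of stage travel (worked out from wrist force and height). The pen is back in the beaker, tip down, let go about 3 mm above the floor. In the last images the beaker, spatula, rod, lamp and other things show no displacement, and I handed the job in at about 18 s.

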